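# Let the used tube into the lever bin and close it quietly

### The job

A used sample tube is waiting on the chute of the small waste bin, held back by the bin's lid. Press the side lever all the way down with the fingertips so that the lid swings up and the tube slides in, keep it open until the tube lies still inside, then let the lever up slowly so that the lid eases shut without slamming. Work the lid by its lever alone: do not touch the tube or the lid, and leave the things standing around where they are.

Things in the scene. Friction and masses are not known exactly. Their poses are not given: they have to be found in the camera images.
- bin: White waste bin, fixed. Origin: centre of its box at desk height. Axes: +x back (hinge), -x front (chute), +y left, z up. Box 150 x 150 mm outside, walls 4 mm, floor 6 mm up, walls 115 mm high, front wall 85. Steel chute in front, 132 mm wide, reaching x = -0.137 and 140 mm high. Grey housing on the right wall: y = -0.075 to -0.103, x = -0.013 to 0.073, top 121 mm.
- press_pad (a point): Centre of the upper face of the lever's black pad (46 x 46 x 10 mm), to the right of the bin; moves with the lever. In the bin's frame: released x 0.01, y -0.217, z 0.109, sloping 0.2 rad down towards the bin; fully pressed y -0.219, z 0.063, sloping the other way. Push it straight down, about 46 mm, with 3 to 7 N; hard stop at the bottom.
- lever_part (a joint): Angle of the lever: 0 released (up), 0.4 rad fully pressed. Its axis runs along the bin's x through y = -0.105, z = 0.080 (bin's frame). Linked to the lid, whose weight pushes it back up when it is let go.
- lid_part (a joint): Angle of the grey lid, hinged at the bin's back: 0 shut (top 121 mm high), 1.1 rad fully open (up to 260 mm high, x from 0 to 0.08, y within 0.08 in the bin's frame); always 2.75 times the lever's angle. It falls shut fast by its weight if the lever is let go.
- tube_mid (a point): Centre of the used sample tube (100 mm long, 17 mm thick, grey with a lilac cap), lying across the chute against the lid's front skirt; it slides into the bin by itself once the lid is up. In the bin's frame it starts at about x = -0.085, z = 0.104; inside, it lies 15 to 60 mm above the desk.
- glue_stick: Glue stick standing near the lever, 24 mm thick, 96 mm high, loose; leave alone. Origin: centre of its underside.
- fluid_bottle: Correction fluid bottle standing near the lever, 30 mm thick, 72 mm high, loose; leave alone. Origin: centre of its underside.
- carton: Carton of lancets behind the bin, 60 x 90 x 45 mm, loose; leave alone. Origin: centre of its underside.
There are look-alikes about, which are no part of the job. Leave any purple or red look-alike of the part that bears tube_mid alone.

How it is judged:
On the way:
1. the lid is held fully open (over 0.95 rad) by the lever and the tube lies still inside the bin (value of joint lid_part above 0.95 rad and contact force between the fingers and lever_part above 0.3 N and z of tube_mid in the frame of bin below 0.07 m and x of tube_mid in the frame of bin between -0.073 and 0.073 m and linear speed of used_tube below 0.05 m/s), for 0.3 s.
At the end, for the whole second after the job is handed in: The tube lies still inside the bin, the lid is shut (within 0.04 rad) and the lever is up; the glue stick, bottle and carton stand within 20 mm of where they were (value of joint lid_part below 0.04 rad and value of joint lever_part below 0.03 rad and z of tube_mid in the frame of bin below 0.07 m and x of tube_mid in the frame of bin between -0.073 and 0.073 m and y of tube_mid in the frame of bin between -0.073 and 0.073 m and linear speed of used_tube below 0.05 m/s and distance of each of glue_stick, fluid_bottle, carton from where it was at the start of the episode below 0.02 m); the robot touches nothing.
It fails at once if the lid is let fall: it closes faster than 2 rad/s (velocity of joint lid_part below -2 rad/s).
It fails at once if the tube is touched by the robot (contact force between any of the fingers, the arm and used_tube above 0.2 N).
It fails at once if the lid is touched by the robot (contact force between any of the fingers, the arm and lid_part above 0.5 N).
It fails at once if a thing standing around is moved by more than 20 mm or knocked over (distance of any of glue_stick, fluid_bottle, carton from where it was at the start of the episode above 0.02 m or angle between any of glue_stick, fluid_bottle, carton's own z axis and vertical above 0.5 rad).
It also fails if it takes over 38 s, if anything falls off the work surface, if the arm or the gripper's body presses on something with over 40 N, if the wrist force passes 120 N, or if a joint passes its speed limit or range.

### The arm

A 6-joint arm with a two-finger parallel gripper is mounted at the origin on a cart in front of the work surface, level with it; the furniture and walls round the work are solid. World frame = base frame: x ahead of the robot, y to its left, z up, the work surface at z = 0. Lengths are in m, angles in rad, forces in N, time in s.
With the tool pointing down it reaches from about 0.275 to 0.875 m from the base axis. Payload 12.5 kg.
Tool frame: the origin (TCP) lies on the centre line of the jaws, within the pads' length; the fingertips stand r.finger_overhang ahead of it and the grasp point (between the pads) lies 3 mm ahead of it (r.finger_overhang is the distance from the TCP to the fingertips, in m); z points along the fingers, y is the line along which they close (so a half turn about z gives the same grasp; the last joint's range is limited). The gripper opens to 85 mm and grips with 20 to 120 N. Pads are 22 mm wide; open, the fingers measure 114 mm over their backs; the gripper's body (76 mm by 85 mm) begins 54 mm behind the grasp point. The pads swing forward as they close: fully open they stand 13 mm farther back than shut.
Start: joints at [-1.258, 0.351, 1.652, -0, 1.139, -0.085], TCP at [0.213, -0.507, 0.253] pointing down, gripper open.
Joint ranges: [-2.75, 2.75], [-0.79, 2.1], [0.01, 2.65], [-1.57, 4.71], [0.07, 3.14], [-2.87, 2.87]. Speed limits (rad/s): [2.22, 2.22, 2.79, 3.14, 3.14, 3.14].

### API

Orientations are given as a unit quaternion [x, y, z, w].
In Python, from cell import r, optics gives the robot as it stands. The module is installed in compiled form; this text tells all that it offers. Calls block until the motion is done:
- r.move_to(position, orientation): joint-space move of the TCP to a pose.
- r.move_linear(position, rot=None, vel=0.15): straight line of the TCP; rot=None keeps the orientation; vel is the mean speed in m/s.
- r.set_joints(angles): joint-space move.
- r.set_gripper(opening, squeeze=None): opening from 0.0 (shut) to 1.0 (fully open); squeeze is the grip in N (None keeps the last); returns when the fingers have stopped.
- r.sleep(seconds).
- r.inverse_kinematics(position, orientation): joint angles nearest the present ones, or None.
- optics.get_image(name): name is "side" or "top"; returns a dict with "pixels" (480x640x3 uint8, red, green, blue), "depth" (480x640 float32, m along the optical axis (not along the pixel's ray), 0 where there is no reading), "fx", "fy", "cx", "cy" (pixels), "camera_from_world" (4x4, takes a point from world to camera coordinates). Camera axes: x right, y down, z forward; pixel columns grow to the right and rows downward; lengths in m; the calibration is good to about 2 mm. A picture is of the moment at which its call begins.
A pose or a line that the arm cannot do raises r.PlanningError and nothing moves.
- r.hand_in(): hands the job in; it is judged then, once.
Readings, each from a call of its own:
- r.current_t(): time.
- r.current_q(): joint angles.
- r.current_qvel(): joint speeds.
- r.current_effort(): joint torques, N m.
- r.current_tool_pos(): TCP position.
- r.current_ee_rot(): TCP orientation.
- r.current_contact_force(): force on the tool from outside, world axes, zero at the start.
- r.current_torque(): the same for the moment, N m.
- r.current_opening(): opening from 0.0 (shut) to 1.0 (fully open).
- r.current_finger_force(): force on a finger pad.
Only numpy, scipy, OpenCV 4.12 (cv2) and the standard library are available. Lean on these libraries where they do the work, as an engineer would, in place of code of your own. Each camera call takes 0.05 s, during which the arm holds its last target. There are 200 camera calls.

## Working session

There is one attempt and no reset: what is moved stays moved. The work goes in short steps, each a Python script; the robot and the scene stay as the last script left them, time stands still between calls to the robot, and variables do not carry over. Pictures are saved under pics/ and viewed, at most 10 in all, crops included, and the job is handed in when it is done.

```bash
mkdir -p pics; cat > h.py <<'E'
from cell import r, optics
import numpy as np, cv2
def grab(n):
    d=optics.get_image(n); return d
def pts(d):
    z=d["depth"]; v,u=np.mgrid[0:480,0:640]
    P=np.stack([(u-d["cx"])/d["fx"]*z,(v-d["cy"])/d["fy"]*z,z,np.ones_like(z)],-1)
    W=P@np.linalg.inv(d["camera_from_world"]).T
    W[z==0]=np.nan
    return W[...,:3]
E
python3 - <<'E'
from h import *
for n in ("top","side"):
    d=grab(n); np.save(n+".npy",d,allow_pickle=True); cv2.imwrite(f"pics/{n}0.png",d["pixels"][...,::-1])
    C=np.linalg.inv(d["camera_from_world"]); print(n,C[:3,3].round(3),C[:3,2].round(2))
print(r.current_t(),r.finger_overhang,r.current_ee_rot(),r.current_opening())
E
```

```text
top [ 0.455 -0.076  1.033] [ 0.07  0.01 -1.  ]
side [ 0.393 -0.852  0.559] [ 0.16  0.85 -0.51]
0.1 0.022 [ 9.80285042e-01  1.97587859e-01 -5.72406526e-05 -5.20839192e-04] 0.9972380354640221
```

View pics/top0.png

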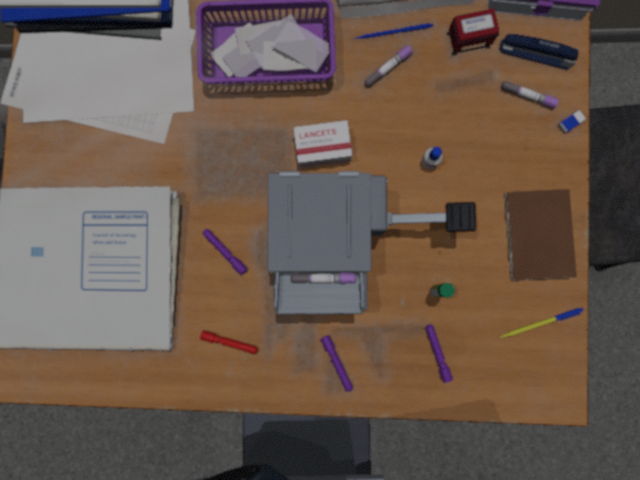

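View pics/side0.png

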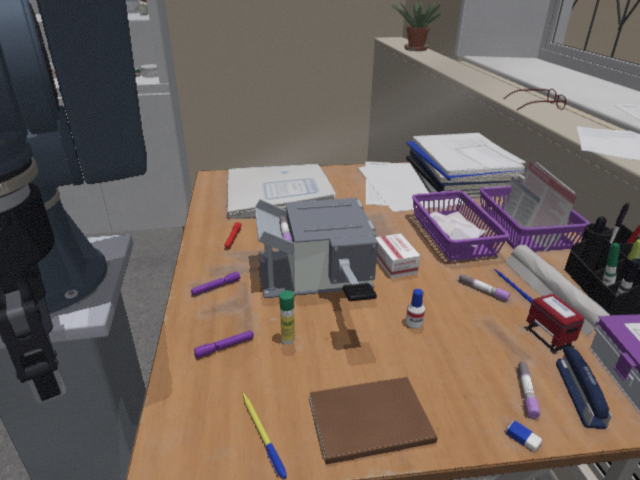

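The top view shows the bin at about (320,230), the grey/lilac tube on its chute at (322,279), and the black lever pad at (460,217). The glue stick is at (445,290), the bottle at (433,156) and the carton at (323,142).

Things that could be taken for the tube: grey/lilac tubes on the desk at (388,66) and (528,95), purple at (225,251), (337,362) and (438,352), and red at (229,342). The right one is on the chute at (322,279). For the pad, the dark notebook at (540,235) and the stapler at (538,50) could be confused with it; I choose (460,217), at the end of the steel arm.

```bash
python3 - <<'E'
from h import *
D={n:np.load(n+".npy",allow_pickle=True).item() for n in("top","side")}
d=D["top"];W=pts(d);im=d["pixels"];hsv=cv2.cvtColor(im,cv2.COLOR_RGB2HSV)
def blob(name,m,box):
    x0,y0,x1,y1=box; k=np.zeros(m.shape,bool);k[y0:y1,x0:x1]=1;k&=m&~np.isnan(W[...,2])
    p=W[k];v,u=np.nonzero(k);print(name,len(p),"px",u.mean().round(1),v.mean().round(1),"med",np.median(p,0).round(4),"lo",np.percentile(p,3,0).round(3),"hi",np.percentile(p,97,0).round(3))
    return k
k=blob("pad",(hsv[...,2]<70)&(W[...,2]>.07),(440,195,482,238))
rr=cv2.minAreaRect(np.argwhere(k)[:,::-1].astype(np.float32));print(rr)
A=W[k];c=np.linalg.lstsq(np.c_[A[:,:2]-A[:,:2].mean(0),np.ones(len(A))],A[:,2],rcond=None)[0];print("slope",c,A.mean(0))
blob("glue",W[...,2]>.06,(430,275,460,305))
blob("bottle",W[...,2]>.04,(418,140,450,172))
blob("tube",(W[...,2]>.09),(292,272,356,286))
k=blob("lid",(abs(W[...,2]-.121)<.005),(255,165,376,275))
q=W[k][:,:2].astype(np.float32);print(cv2.minAreaRect(q))
k=blob("arm",(W[...,2]>.07),(392,210,440,228))
q=W[k][:,:2].astype(np.float32);print(cv2.fitLine(q,cv2.DIST_L2,0,.01,.01).ravel())
crop=lambda n,x0,y0,x1,y1,s:cv2.resize(D[n]["pixels"][y0:y1,x0:x1,::-1],None,fx=s,fy=s)
a=crop("top",370,130,490,310,3);b=crop("side",240,180,440,360,3)[:540,:]
b=cv2.resize(b,(int(440),540));cv2.imwrite("pics/crop.png",np.hstack([a,b]))
E
```

```text
pad 852 px 460.1 217.0 med [ 0.5696 -0.2787  0.1091] lo [ 0.549 -0.3    0.103] hi [ 0.591 -0.259  0.114]
((459.7839660644531, 216.9626922607422), (29.014741897583008, 30.7746524810791), 87.27368927001953)
slope [ 0.00956964 -0.19242521  0.10882603] [ 0.56986718 -0.27884494  0.10882603]
glue 231 px 444.7 290.1 med [ 0.4588 -0.2534  0.096 ] lo [ 0.448 -0.266  0.065] hi [ 0.47  -0.245  0.1  ]
bottle 173 px 434.0 154.5 med [ 0.6786 -0.2507  0.0673] lo [ 0.672 -0.261  0.04 ] hi [ 0.689 -0.243  0.074]
tube 784 px 323.4 279.3 med [ 0.4794 -0.0666  0.1084] lo [ 0.471 -0.112  0.093] hi [ 0.489 -0.021  0.113]
lid 10448 px 320.2 221.4 med [ 0.5673 -0.0645  0.1213] lo [ 0.496 -0.14   0.118] hi [0.638 0.011 0.125]
((0.568207323551178, -0.06570281088352203), (0.16455815732479095, 0.15311700105667114), 88.579345703125)
arm 437 px 415.5 218.2 med [ 0.5718 -0.2132  0.0926] lo [ 0.565 -0.247  0.084] hi [ 0.579 -0.178  0.1  ]
[ 0.02311639  0.9997328   0.5717771  -0.21283025]
```

View pics/crop.png

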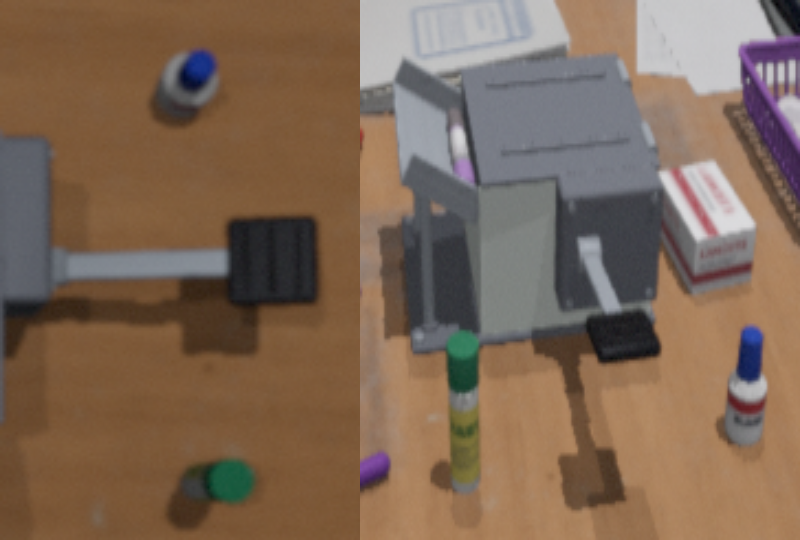

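The crop confirms the choice: a black pad on the steel arm, with the glue stick and bottle both clear by about 110 mm. The pad measures (0.570, -0.279, 0.109), matching the given height and slope, and the bin yaw is about -0.02. Next I close the gripper and move above the pad.

```bash
python3 - <<'E'
from h import *
s=.5**.5
Q=[s,s,0,0]; p=[.570,-.280,.19]
print(r.inverse_kinematics(p,Q), r.inverse_kinematics([.57,-.28,.08],Q))
r.set_gripper(0.0); print(r.finger_overhang,r.current_opening(),r.current_t())
r.move_to(p,Q); print(r.current_t(),r.current_tool_pos(),r.current_q(),r.current_contact_force())
d=grab("side"); a=d["pixels"][100:380,180:480,::-1]; e=grab("top")["pixels"][100:380,250:550,::-1]
cv2.imwrite("pics/above.png",cv2.resize(np.hstack([a,e]),(800,373)))
E
```

```text
[-5.29892596e-01  5.69038500e-01  1.47647194e+00 -4.44089210e-16
  1.09608221e+00 -5.29892596e-01] [-5.29892596e-01  7.09040051e-01  1.53770395e+00 -4.44089210e-16
  8.94848648e-01 -5.29892596e-01]
0.022 -0.0007331725225270595 0.8667
2.4417 [ 0.5694862  -0.28095057  0.19023806] [-5.31534395e-01  5.68602565e-01  1.47657451e+00 -1.85443613e-04
  1.09616066e+00 -5.29618837e-01] [0.76834889 0.35384221 0.45540978]
```

View pics/above.png

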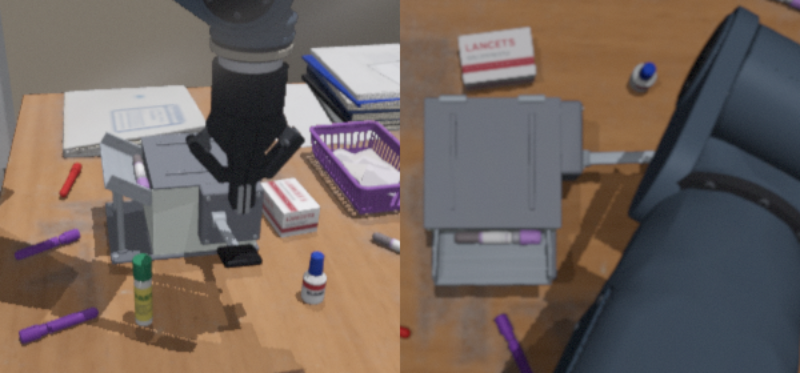

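The shut fingertips (245,205 in the left half) stand straight above the pad (240,255). The arm is clear of the lid and of the standing things. Now I press in force-checked steps.

```bash
python3 - <<'E'
from h import *
x,y=.570,-.281
f0=r.current_contact_force()[2]
r.move_linear([x,y,.140],vel=.08)
z=.140
while z>.080:
    z-=.004 if z>.092 else .0015
    r.move_linear([x,y,z],vel=.04)
    f=r.current_contact_force()[2]-f0; print(round(z,4),r.current_tool_pos()[2].round(4),f.round(1),r.current_t())
    if f>14: break
r.sleep(1.0)
print(r.current_tool_pos(),r.current_contact_force(),r.current_t())
d=grab("side"); np.save("s2.npy",d,allow_pickle=True);a=d["pixels"][60:360,200:500,::-1]; e=grab("top");np.save("t2.npy",e,allow_pickle=True);e=e["pixels"][60:360,250:550,::-1]
cv2.imwrite("pics/press.png",cv2.resize(np.hstack([a,e]),(800,400)))
E
```

```text
0.136 0.136 0.4 3.5667
0.132 0.1323 4.0 3.8167
0.128 0.1283 4.1 4.0667
0.124 0.1241 5.3 4.3167
0.12 0.12 4.6 4.5667
0.116 0.116 4.7 4.8167
0.112 0.112 4.9 5.0667
0.108 0.108 4.3 5.3167
0.104 0.104 4.4 5.5667
0.1 0.1 3.9 5.8167
0.096 0.096 3.9 6.0667
0.092 0.092 2.8 6.3167
0.0905 0.0905 4.0 6.5667
0.089 0.0889 3.1 6.8167
0.0875 0.0874 1.9 7.0667
0.086 0.0864 7.7 7.3167
0.0845 0.086 18.9 7.5667
[ 0.57029387 -0.28109828  0.08602138] [-4.56503798  3.59367399 17.02456547] 8.5667
```

View pics/press.png

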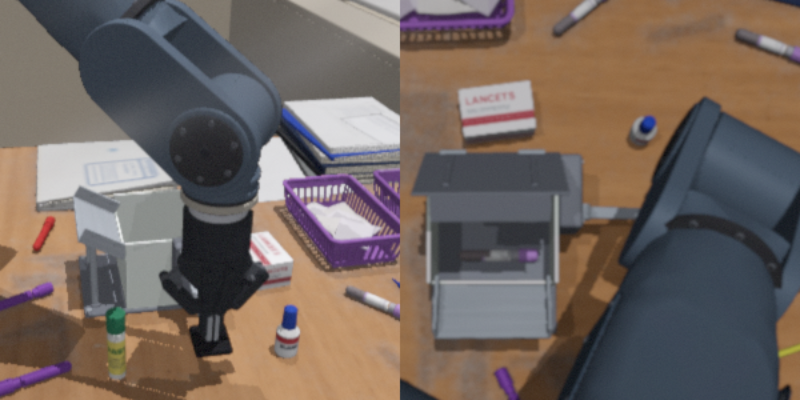

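The hard stop is reached. The lid is fully up and the tube lies inside the bin at (500,255) in the right half. I check its height and stillness before releasing.

```bash
python3 - <<'E'
from h import *
def tube(d):
    W=pts(d);h=cv2.cvtColor(d["pixels"],cv2.COLOR_RGB2HSV)
    k=np.zeros((480,640),bool);k[235:265,290:365]=1
    k&=(h[...,0]>125)&(h[...,0]<165)&(h[...,1]>50)&(h[...,2]>50)
    return k.sum(),np.nanmedian(W[k],0).round(4)
print(tube(np.load("t2.npy",allow_pickle=True).item()))
r.sleep(.3);print(tube(grab("top")),r.current_contact_force(),r.current_t())
E
```

```text
(np.int64(157), array([ 0.5281, -0.105 ,  0.0214]))
(np.int64(156), array([ 0.5283, -0.105 ,  0.0214])) [-3.99118986  3.8197863  16.9880012 ] 9.0167
```

The tube is still, with its top at z 0.021 (lying on the bin floor). Releasing slowly.

```bash
python3 - <<'E'
from h import *
x,y=.570,-.281
r.move_linear([x,y,.112],vel=.012); print(r.current_contact_force(),r.current_t())
r.move_linear([x,y,.140],vel=.012); print(r.current_contact_force(),r.current_t())
r.move_linear([x,y,.22],vel=.08); r.sleep(.5)
print(r.current_contact_force(),r.current_t())
d=grab("top");W=pts(d);print("lid z",np.nanpercentile(W[190:255,290:350,2],[3,50,97]))
a=grab("side")["pixels"][60:360,200:500,::-1]
cv2.imwrite("pics/end.png",cv2.resize(np.hstack([a,d["pixels"][60:360,250:550,::-1]]),(800,400)))
E
```

```text
[1.73882213e-03 1.20459583e+00 4.26633207e+00] 11.4583
[ 0.21428814  0.72084277 -0.23087785] 13.9417
[ 0.31548231 -0.07199405 -0.69318556] 15.5917
lid z [0.11825225 0.12132071 0.12474273]
```

View pics/end.png

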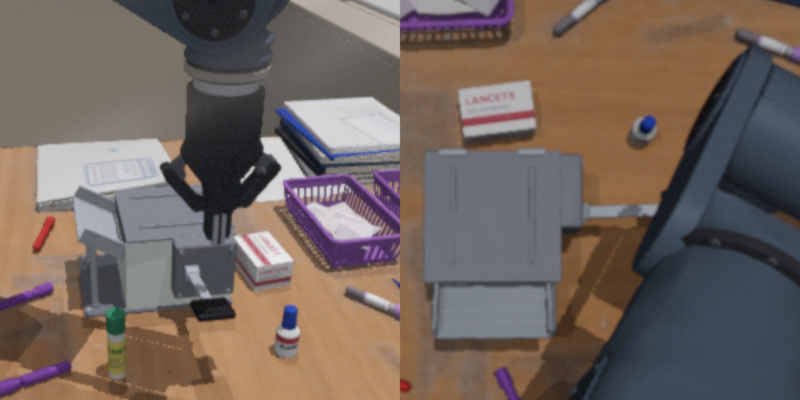

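The lid is shut (flat at z 0.121), the chute is empty, the lever is up and free of the fingers, and the glue stick, bottle and carton have not moved.

```bash
python3 -c "
from h import *
print(r.hand_in())"
```

```text
the job is handed in; nothing more can be done
None
```

Job handed in at about 16 s of the 38 s allowed: the tube lies still inside the bin, the lid was eased shut by its lever, and nothing else was moved; the hand-in returned no verdict.

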